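# Open the desk lock box by its combination dial

### The arm

A 6-joint arm with a two-finger parallel gripper is mounted at the origin on the work surface; the furniture and walls round the work are solid. World frame = base frame: x ahead of the robot, y to its left, z up, the work surface at z = 0. Lengths are in m, angles in rad, forces in N, time in s.
With the tool pointing down it reaches from about 0.25 to 0.725 m from the base axis. Payload 4 kg.
Tool frame: the origin (TCP) lies midway between the tips of the shut fingers; the grasp point (between the pads) lies 19 mm behind it (ctrl.grip_depth is the distance from the TCP to the grasp point, in m); z points along the fingers, y is the line along which they close (so a half turn about z gives the same grasp; the last joint's range is limited). The gripper opens to 85 mm and grips with 20 to 120 N. Pads are 22 mm wide; open, the fingers measure 114 mm over their backs; the gripper's body (76 mm by 85 mm) begins 54 mm behind the grasp point. The pads swing forward as they close: fully open they stand 13 mm farther back than shut.
Start: joints at [1.332, 0.241, 0.005, 1.335, 0, 1.571], TCP at [0.118, 0.486, 0.231] pointing down, gripper open.
Joint ranges: [-2.72, 2.72], [-1.05, 1.87], [-1.09, 1.28], [-1.99, 2.15], [-1.42, 1.44], [-3.14, 3.14]. Speed limits (rad/s): [2.79, 2.79, 3.14, 3.14, 3.14, 3.14].

### API

Orientations are given as [roll, pitch, yaw] about the fixed x, y, z axes, in that order (R = Rz(yaw) Ry(pitch) Rx(roll)).
In Python, from cell import readout, snapshot, camera_info, ctrl gives the robot as it stands.
- The arm moves only by the tool jog_arm, never from a script. Its arguments are lists of equal length, an entry for each row: "twist": the turn, a rotation vector about the world's x, y, z in units of 6 degrees (1.0 is 6 degrees), a list of three; "linear": the shift along the world's x, y, z in units of 30 mm (1.0 is 30 mm), a list of three; "grip": the finger opening in mm, from 0 to 85.4. A call has 1 to 8 rows; each row shifts and turns the commanded pose from where the row before left it; what a row does not reach is not made up. A row lasts 1/12 s, in which the tool goes at most 41.7 mm and 7.16 degrees, less where a joint would pass 70% of its speed; a pose out of reach is approached as far as the arm can. A call is refused whole if a number of a shift passes 1 or a number of a turn 1, either way. A call with a gripper value outside its range is refused whole. The fingers move at their own pace and stop on an object; the grip force is fixed at half the most. Time passes only in rows, so rows that do not move let the fingers close. It gives the time, the measured TCP pose, the force, the opening and the grip force at its end, in the units of the state.
- readout.get_obs(): the state, without advancing time (a new reading comes with each control period).
- snapshot(name): name is "scene" or "top"; returns the picture (400x640x3 uint8, blue, green, red); there is no depth.
- camera_info(name): a dict with "K" (3x3 intrinsics, pixels), "distortion" ([k1, k2, p1, p2, k3] as OpenCV has them; the pictures are not rectified), "rvec" (rotation vector, rad) and "tvec" (3), from world to camera coordinates, as OpenCV has them. Camera axes: x right, y down, z forward; pixel columns grow to the right and rows downward; lengths in m; the calibration is good to about 2 mm. A picture is of the moment at which its call begins. camera_info takes no time and is no camera call.
- ctrl.job_done(): hands the job in; it is judged then, once.
The state is a dict: "time_s": time; "q": joint angles; "joint_velocities": joint speeds; "joint_torque": joint torques, N m; "eef_pos": TCP position; "eef_rot": TCP orientation; "ft_force": force on the tool from outside, world axes, zero at the start; "moment": the same for the moment, N m; "finger_gap": opening from 0.0 (shut) to 1.0 (fully open); "grip_force": force on a finger pad.
Only numpy, scipy, OpenCV 4.12 (cv2) and the standard library are available. Lean on these libraries where they do the work, as an engineer would, in place of code of your own. Each camera call takes 0.05 s, during which the arm holds its last target. There are 200 camera calls.

### The job

Open the steel lock box on the desk. Read like a clock face with the double mark as twelve, turn its dial left (anticlockwise) to the ten o'clock mark and not past it, then right (clockwise) gently until you feel it come up against its springy stop, somewhere around twelve, without forcing it; then let go and slide the cover fully open by its rib. Leave the things standing around the box where they are.

Things in the scene. Friction and masses are not known exactly. Their poses are not given: they have to be found in the camera images.
- case: The grey steel lock box, fixed to the desk, 110 mm (its x) by 240 mm (its y), 70 mm high. Origin: centre of its underside; z up. The dial stands on the housing that fills the +y end, the sliding cover lies over the compartment at the -y end. Its x axis points to the double mark (twelve o'clock), the far side from the robot to within about 20 degrees
- dial_grip (a point): On the dial's upright axis, 94 mm above the desk, at grip height: case frame (0, 73, 94) mm; its x axis points along the dial's pointer. Round knurled aluminium knob, 40 mm diameter, 78 to 108 mm above the desk, on a black disc 62 mm across (72 to 78 mm high), inside a steel ring 89 mm across with twelve hour marks
- dial (a joint): Dial angle, rad: 0 with the pointer at the double mark (twelve), growing leftward (anticlockwise from above); ten o'clock is 1.047. About 0.05 N m of friction; stays where left; starts between 0.25 and 0.70. Turning right it meets the hidden springy stop at an angle that differs every time, between -0.30 and +0.10
- dial_pointer (a point): Outer end of the white pointer line on the black disc (a black line on the knob top points the same way), 30 mm from the dial's axis, 78 mm above the desk. Turned left, the dial drags a hidden inner wheel, which must be left at ten o'clock (within 0.09 rad); dragged too far, it cannot be brought back. Turned right, the dial leaves the wheel behind
- buffer (a joint): Give of the springy stop, rad: 0 until the dial presses on it, then growing as the dial is turned on to the right. It first gives at about 0.1 N m and stiffens by 1.6 N m per rad. It must be felt to give a little (over 0.01); beyond 0.10 the lock is forced. It springs back when the dial is let go, which does no harm
- cover_rib (a point): Centre of the rib on the cover, 80 mm above the desk, when shut at case frame (0, -47, 80) mm. The rib is a black bar 60 mm long (case x), 12 mm thick (case y) and 22 mm tall, from 67 to 89 mm above the desk, on the flat dark steel cover (94 by 140 mm, top at 67 mm). 120 mm from the dial's axis
- cover (a joint): How far the cover has slid open, m: 0 shut, 0.060 at its end. It slides along the case's -y, away from the dial, with about 2.5 N of friction; it is locked until the dial has been worked
- ink: Dark ink bottle, 47 mm across, 56 mm tall, loose bystander beyond the cover end of the box; origin: centre of its underside
- stamp: Wooden rubber stamp, 29 by 56 by 66 mm, loose bystander beyond the dial end of the box; origin: centre of its underside
- marker: Black-capped marker, 132 mm long, 18 mm thick, lying loose beyond the stamp; origin: centre of its underside

How it is judged:
On the way, in this order (a step that is already met when the one before it is completed fails the run):
1. dial turned left to ten o'clock (within 0.09 rad) (value of joint dial between 0.957 and 1.137 rad), for 0.1 s.
2. dial turned right until the springy stop gives a little (over 0.01 rad), the cover still shut (value of joint buffer above 0.01 rad and value of joint dial below 0.2 rad and value of joint cover below 0.005 m), for 0.1 s.
At the end, for the whole second after the job is handed in: The cover stands open, slid at least 54 mm of its 60 mm, and at rest (value of joint cover above 0.054 m and velocity of joint cover between -0.01 and 0.01 m/s); the robot touches nothing.
It fails at once if the stop is forced: its buffer gives more than 0.10 rad (value of joint buffer above 0.1 rad).
It fails at once if the ink bottle, the stamp or the marker is moved more than 20 mm (distance of any of ink, stamp, marker from where it was at the start of the episode above 0.02 m).
It also fails if it takes over 67 s, if anything falls off the work surface, if the arm or the gripper's body presses on something with over 40 N, if the wrist force passes 120 N, or if a joint passes its speed limit or range.

## Working session

There is one attempt and no reset: what is moved stays moved. The work goes in short steps, Python scripts to look and compute and a tool call to move; the robot and the scene stay as the last step left them, time stands still between calls to the robot, and variables do not carry over. Pictures are saved under pics/ and viewed, at most 10 in all, crops included, and the job is handed in when it is done.

Besides the shell and the picture viewer there is one more tool, called as name(argument=value, ...) on one line, values as JSON. jog_arm: Moves the arm, as the interface text tells. Its arguments: {"type":"object","properties":{"twist":{"type":"array"},"linear":{"type":"array"},"grip":{"type":"array"}},"required":["twist","linear","grip"]}

```bash
mkdir -p pics; python3 - <<'E'
from cell import readout,snapshot,camera_info
import cv2
for n in("scene","top"):
    cv2.imwrite(f"pics/{n}0.png",snapshot(n)); print(n,camera_info(n))
print(readout.get_obs())
E
```

```text
scene {'K': array([[380.45032858,   0.        , 323.39255084],
       [  0.        , 380.45032858, 199.0788961 ],
       [  0.        ,   0.        ,   1.        ]]), 'distortion': array([-0.03224868,  0.        ,  0.        ,  0.        ,  0.        ]), 'rvec': array([ 1.97718632, -0.57264993,  0.38015033]), 'tvec': array([-0.35841493,  0.24912081,  0.6282173 ])}
top {'K': array([[436.78093032,   0.        , 314.7668112 ],
       [  0.        , 436.78093032, 200.9743499 ],
       [  0.        ,   0.        ,   1.        ]]), 'distortion': array([-0.03143153,  0.        ,  0.        ,  0.        ,  0.        ]), 'rvec': array([ 2.1553102 , -2.10461015,  0.14970888]), 'tvec': array([0.15308547, 0.5073601 , 0.98690273])}
{'time_s': 0.1, 'q': array([1.33198955e+00, 2.41314745e-01, 3.88183910e-03, 1.33520510e+00,
       1.69533541e-05, 1.57078524e+00]), 'joint_velocities': array([-0.00166886, -0.00070621,  0.00323593, -0.0021202 , -0.00103727,
       -0.0007698 ]), 'joint_torque': array([ 5.88897456e-05, -3.73138833e+01,  2.53010023e+01,  1.08678045e-02,
       -7.25249424e-05, -6.66893740e-07]), 'eef_pos': array([0.11813511, 0.4852711 , 0.23052215]), 'eef_rot': array([-3.13975098e+00, -1.69737472e-05,  2.90279693e+00]), 'ft_force': array([0.49490661, 0.2088957 , 0.47891634]), 'moment': array([-0.0076655 ,  0.05033867, -0.02522365]), 'grip_force': 0.0, 'finger_gap': 1.0002576298166757}
```

View pics/top0.png

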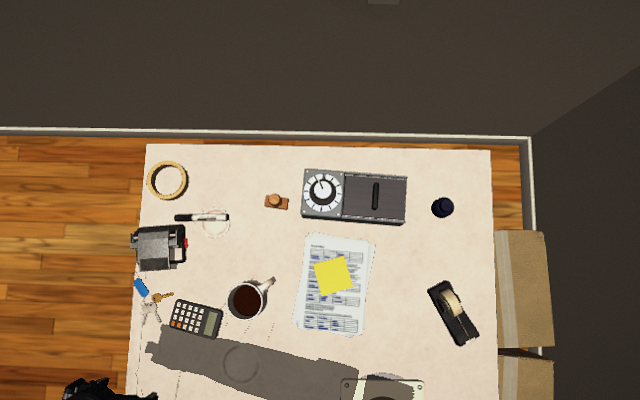

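View pics/scene0.png

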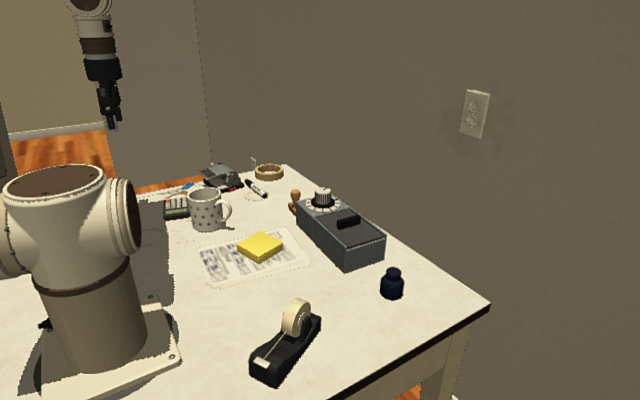

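The top view shows the dial near (322,191), the rib near (375,196), the ink near (443,207), the stamp near (276,201) and the marker near (202,217). I'll zoom in on the box and measure it.

```bash
cat > h.py <<'E'
import cv2,numpy as np
from cell import readout,snapshot,camera_info
def ray(n,uv):
    c=camera_info(n);R=cv2.Rodrigues(c["rvec"])[0]
    p=cv2.undistortPoints(np.array(uv,float).reshape(-1,1,2),c["K"],c["distortion"]).reshape(-1,2)
    return -R.T@c["tvec"],np.c_[p,np.ones(len(p))]@R
def onplane(n,uv,z):
    o,d=ray(n,uv);return o+d*((z-o[2])/d[:,2])[:,None]
def px(n,P):
    c=camera_info(n);return cv2.projectPoints(np.array(P,float).reshape(-1,1,3),c["rvec"],c["tvec"],c["K"],c["distortion"])[0].reshape(-1,2)
E
python3 - <<'E'
from h import *
im=cv2.imread("pics/top0.png")
cv2.imwrite("pics/crop0.png",cv2.resize(im[160:235,295:415],None,fx=6,fy=6,interpolation=cv2.INTER_CUBIC))
g=im.max(2)
print(onplane("top",[(322,191)],.075),onplane("top",[(375,196)],.089))
# rib: darkest blob in window
def blobs(mask,off,amin):
    n,l,s,c=cv2.connectedComponentsWithStats(mask.astype(np.uint8))
    for i in range(1,n):
        if s[i,4]>=amin:
            ys,xs=np.nonzero(l==i); print(s[i]+[off[0],off[1],0,0,0],c[i]+off,cv2.minAreaRect(np.c_[xs+off[0],ys+off[1]].astype(np.float32)))
print("dark");blobs(g[165:230,345:405]<35,(345,165),20)
print("white");blobs(im.min(2)[165:225,295:345]>150,(295,165),8)
print("black");blobs(g[165:225,300:345]<50,(300,165),8)
sub=g[165:228,295:412]; print(np.percentile(sub,[5,25,50,75,95]))
E
```

```text
[[0.52170203 0.14847886 0.075     ]] [[0.51035629 0.0291785  0.089     ]]
dark
[372 183   7  27  80] [374.8375 195.45  ] ((374.8673095703125, 195.9911651611328), (5.587596416473389, 26.208486557006836), 3.8140745162963867)
[345 219  57   7 115] [372.30434783 221.93043478] ((372.9617919921875, 221.98385620117188), (56.21980285644531, 2.0724985599517822), 4.513988018035889)
white
[295 165  50  60 848] [310.44339623 193.32783019] ((319.5, 194.5), (59.0, 49.0), 90.0)
[303 174  39  38 791] [322.54108723 192.10619469] ((322.0, 192.5), (37.0, 38.0), 90.0)
[303 210   3   3   8] [303.875 211.125] ((304.0, 211.0), (2.0, 2.0), 90.0)
[337 213   3   3   9] [338. 214.] ((338.0, 214.0), (2.0, 2.0), 90.0)
black
[324 179  12  22  55] [330.56363636 189.98181818] ((329.5, 189.5), (21.0, 11.0), 90.0)
[310 181  13  21  63] [313.93650794 192.19047619] ((314.7449951171875, 191.68197631835938), (19.91270637512207, 10.063409805297852), 74.47589111328125)
[319 204   8   1   8] [322.5 204. ] ((322.5, 204.0), (7.0, 0.0), 180.0)
[302 215  43   6 100] [323.17 217.71] ((322.9825744628906, 217.71481323242188), (42.26669692993164, 2.3436601161956787), 4.635463237762451)
[ 38.5  88.  134.  230.  236.5]
```

View pics/crop0.png

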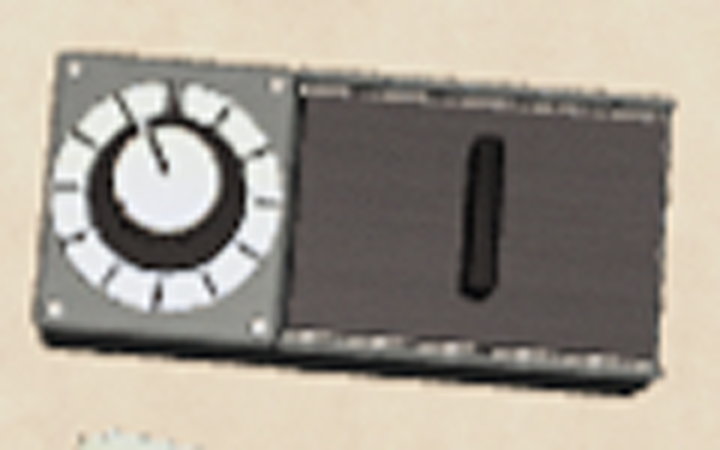

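The crop puts the ring centre at about (322,192.5), the rib at (374.9,196) and the double mark at crop (175,100). The white pointer's outer end is at crop (137,122), close to the 11 o'clock mark. Next I'll work out poses.

```bash
cat >> h.py <<'E'
def crop(u,v): return ((u+.5)/6-.5+295,(v+.5)/6-.5+160)
E
python3 - <<'E'
from h import *
sc=onplane("top",[crop(*p) for p in[(70,68),(277,86),(54,308),(260,327)]],.07)[:,:2]
D=onplane("top",[(322,192.5)],.072)[0,:2]
r=onplane("top",[(374.87,195.99)],.080)[0,:2]
print("dial ring",D,"screws",sc.mean(0),"rib80",r,"dist",np.linalg.norm(r-D), onplane("top",[(374.87,195.99)],.089)[0])
yax=(D-r)/np.linalg.norm(D-r); print("case yaw from dial-rib",np.arctan2(-yax[0],yax[1]))
for a,b in((0,1),(2,3)): v=sc[a]-sc[b]; print("screw yaw",np.arctan2(-v[0],v[1]),np.linalg.norm(v))
for a,b in((2,0),(3,1)): v=sc[b]-sc[a]; print("screw yaw x",np.arctan2(v[1],v[0]),np.linalg.norm(v))
rib=onplane("top",[crop(489,140),crop(477,296)],.089);v=rib[0]-rib[1];print("rib yaw",np.arctan2(v[1],v[0]),np.linalg.norm(v))
p=onplane("top",[crop(137,122)],.078)[0,:2]-D;print("ptr ang",np.arctan2(p[1],p[0]),np.linalg.norm(p))
k=onplane("top",[crop(166,171),crop(150,138)],.108)[:,:2];print("knob line",k-D)
v=k[1]-k[0];print(np.arctan2(v[1],v[0]))
m=onplane("top",[crop(175,100),crop(158,296),crop(66,187),crop(266,203)],.072)[:,:2]
print("12-6",np.arctan2(*(m[0]-m[1])[::-1]),"3-9",np.arctan2(*(m[2]-m[3])[::-1])-np.pi/2,m.mean(0))
print("ink,stamp",onplane("top",[(443,205),(276,199)],.05),"cam",ray("top",[(0,0)])[0])
# two-view check: dial/rib in scene
print(px("scene",[[*D,.108],[*D,.078],[*r,.089]]))
im=cv2.imread("pics/scene0.png");cv2.imwrite("pics/crop1.png",cv2.resize(im[175:275,275:415],None,fx=5,fy=5,interpolation=cv2.INTER_CUBIC))
E
```

```text
dial ring [0.51876069 0.14841361] screws [0.51957652 0.14816748] rib80 [0.51194612 0.02840438] dist 0.1202025481858838 [0.51037255 0.02947015 0.089     ]
case yaw from dial-rib -0.05672285777435946
screw yaw -0.06738852972964217 0.08011738717280464
screw yaw -0.06987775971123117 0.07859345336073328
screw yaw x -0.03681210110803871 0.09365303113710302
screw yaw x -0.053115704746524224 0.09381444804866025
rib yaw -0.07226591971905631 0.05951409404654095
ptr ang 0.37871537570647346 0.030066729863293586
knob line [[ 0.00343992 -0.00048626]
 [ 0.0157104   0.00569842]]
0.4668659918286822
12-6 -0.06279353837823408 3-9 -0.05898854322761227 [0.5192801  0.14776731]
ink,stamp [[ 0.49946599 -0.13368499  0.05      ]
 [ 0.50489071  0.25583046  0.05      ]] cam [0.34108904 0.1441252  1.05721928]
[[322.51744818 189.41903862]
 [322.29118849 200.17218873]
 [348.57873653 217.13027097]]
```

View pics/crop1.png

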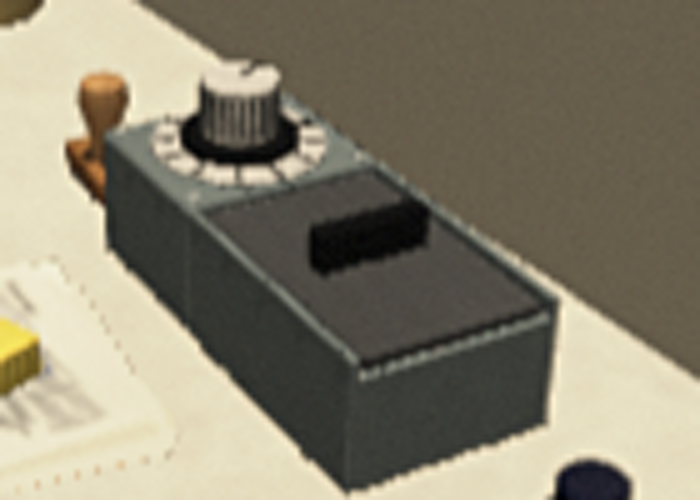

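The case yaw is about -0.06, the dial axis is at (0.519, 0.148), and the dial stands at about 0.45 rad. The scene view agrees to within about 1 px. I'll move above the dial now.

jog_arm(twist=[[0, 0, 0], [0, 0, 0], [0, 0, 0], [0, 0, 0], [0, 0, 0], [0, 0, 0], [0, 0, 0]], linear=[[0.95, -0.8, 0], [0.95, -0.8, 0], [0.95, -0.8, 0], [0.95, -0.8, 0], [0.95, -0.8, 0], [0.95, -0.8, 0], [0.95, -0.8, 0]], grip=[85, 85, 85, 85, 85, 85, 85])

```text
time_s: 0.68
eef_pos: [0.3186, 0.3162, 0.231]
eef_rot: [-3.141, -0.0, 2.903]
ft_force: [1.7, 0.1, -0.2]
finger_gap: 0.998
grip_force: 0.0
```

jog_arm(twist=[[0, 0, 0], [0, 0, 0], [0, 0, 0], [0, 0, 0], [0, 0, 0], [0, 0, 0], [0, 0, 0], [0, 0, 0]], linear=[[0.95, -0.8, 0], [0.95, -0.8, 0], [0.95, -0.8, 0], [0.95, -0.8, 0], [0.95, -0.8, 0], [0.95, -0.8, 0], [0.95, -0.8, 0], [0, 0, 0]], grip=[85, 85, 85, 85, 85, 85, 85, 85])

```text
time_s: 1.35
eef_pos: [0.5214, 0.1455, 0.2301]
eef_rot: [-3.14, 0.002, 2.896]
ft_force: [0.8, 0.7, 0.3]
finger_gap: 0.993
grip_force: 0.0
```

```bash
python3 - <<'E'
from h import *
o=readout.get_obs();print(o["time_s"],o["q"].round(3),o["eef_pos"].round(4),o["eef_rot"].round(4))
d=np.r_[.519,.148,.13]-o["eef_pos"];print(d/.03)
E
```

```text
1.35 [ 0.273  0.323  0.113  1.361 -0.002  0.519] [0.5214 0.1455 0.2301] [-3.1399e+00  1.9000e-03  2.8960e+00]
[-0.07878181  0.08453368 -3.33793155]
```

jog_arm(twist=[[0, 0, 0], [0, 0, 0], [0, 0, 0], [0, 0, 0], [0, 0, 0]], linear=[[0, 0, -0.9], [0, 0, -0.9], [0, 0, -0.9], [0, 0, 0], [0, 0, 0]], grip=[85, 85, 85, 85, 85])

```text
time_s: 1.77
eef_pos: [0.5155, 0.1496, 0.1489]
eef_rot: [-3.139, -0.004, 2.903]
ft_force: [-0.1, -0.7, 0.7]
finger_gap: 0.992
grip_force: 0.0
```

jog_arm(twist=[[0, 0, 0], [0, 0, 0], [0, 0, 0], [0, 0, 0], [0, 0, 0], [0, 0, 0]], linear=[[0.1, -0.05, -0.7], [0, 0, -0.7], [0, 0, -0.6], [0, 0, -0.35], [0, 0, 0], [0, 0, 0]], grip=[85, 85, 85, 85, 85, 85])

```text
time_s: 2.27
eef_pos: [0.5209, 0.1487, 0.0809]
eef_rot: [3.141, 0.001, 2.903]
ft_force: [0.5, -0.4, 0.4]
finger_gap: 1.0
grip_force: 0.0
```

jog_arm(twist=[[0, 0, 0], [0, 0, 0], [0, 0, 0], [0, 0, 0], [0, 0, 0], [0, 0, 0], [0, 0, 0], [0, 0, 0]], linear=[[0, 0, 0], [0, 0, 0], [0, 0, 0], [0, 0, 0], [0, 0, 0], [0, 0, 0], [0, 0, 0], [0, 0, 0]], grip=[50, 38, 30, 30, 30, 30, 30, 30])

```text
time_s: 2.93
eef_pos: [0.5207, 0.1473, 0.0813]
eef_rot: [-3.14, 0.002, 2.902]
ft_force: [-1.5, -3.7, 6.8]
finger_gap: 0.448
grip_force: 59.9
```

jog_arm(twist=[[0, 0, 0.5], [0, 0, 0.5], [0, 0, 0.5], [0, 0, 0.5], [0, 0, 0.5], [0, 0, 0.5], [0, 0, 0.5], [0, 0, 0]], linear=[[0, 0, 0], [0, 0, 0], [0, 0, 0], [0, 0, 0], [0, 0, 0], [0, 0, 0], [0, 0, 0], [0, 0, 0]], grip=[30, 30, 30, 30, 30, 30, 30, 30])

```text
time_s: 3.6
eef_pos: [0.5208, 0.1483, 0.0813]
eef_rot: [3.142, 0.002, -3.012]
ft_force: [-1.4, -1.6, 5.3]
finger_gap: 0.45
grip_force: 60.0
```

```bash
python3 - <<'E'
from h import *
a=snapshot("top");b=snapshot("scene")
A=cv2.resize(a[160:235,295:395],None,fx=5,fy=5,interpolation=cv2.INTER_CUBIC);B=cv2.resize(b[165:240,290:390],None,fx=5,fy=5,interpolation=cv2.INTER_CUBIC)
cv2.imwrite("pics/g1.png",np.vstack([A,B])[:600] if 0 else cv2.resize(np.hstack([A,B]),(800,300)))
o=readout.get_obs();print(o["eef_rot"],o["moment"],o["ft_force"])
E
```

```text
[-3.14153400e+00  1.78965703e-03 -3.01385846e+00] [-0.17259233  0.31963428  0.10249818] [-0.97305912 -0.63195872  5.51968441]
```

View pics/g1.png

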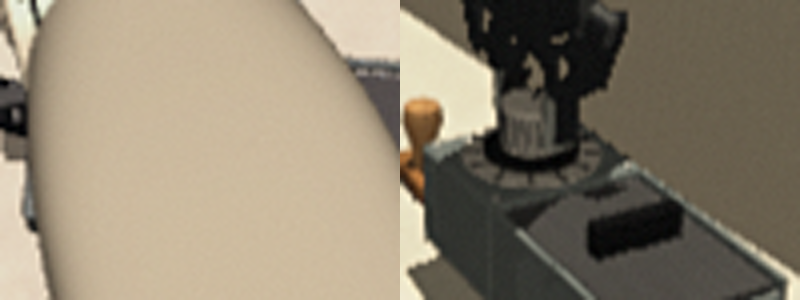

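The pads turned the knob +0.366 rad and the gripper hides the pointer. I'll let go and step aside to check the angle.

jog_arm(twist=[[0, 0, 0], [0, 0, 0], [0, 0, 0], [0, 0, 0], [0, 0, 0], [0, 0, 0], [0, 0, 0], [0, 0, 0]], linear=[[0, 0, 0], [0, 0, 0], [0, 0, 0], [0, 0, 0], [0, 0, 0.6], [0, 0, 0.9], [0, 0, 0.9], [0, 0, 0.9]], grip=[85, 85, 85, 85, 85, 85, 85, 85])

```text
time_s: 4.37
eef_pos: [0.5198, 0.1482, 0.1794]
eef_rot: [-3.141, -0.001, -3.014]
ft_force: [1.1, 0.2, 0.5]
finger_gap: 0.995
grip_force: 0.0
```

jog_arm(twist=[[0, 0, 0], [0, 0, 0], [0, 0, 0], [0, 0, 0], [0, 0, 0], [0, 0, 0], [0, 0, 0], [0, 0, 0]], linear=[[-0.4, 1, 0], [-0.4, 1, 0], [-0.4, 1, 0], [-0.4, 1, 0], [-0.4, 1, 0], [-0.4, 1, 0], [-0.4, 1, 0], [0, 0, 0]], grip=[85, 85, 85, 85, 85, 85, 85, 85])

```text
time_s: 5.03
eef_pos: [0.434, 0.3633, 0.1785]
eef_rot: [3.139, -0.0, -3.007]
ft_force: [0.7, 0.1, 0.1]
finger_gap: 0.997
grip_force: 0.0
```

```bash
python3 - <<'E'
from h import *
a=snapshot("top");cv2.imwrite("pics/t1full.png",a)
cv2.imwrite("pics/t1.png",cv2.resize(a[168:218,297:347],None,fx=12,fy=12,interpolation=cv2.INTER_CUBIC))
a=cv2.imread("pics/top0.png")
o=readout.get_obs();print(o["time_s"],o["eef_pos"],o["eef_rot"],o["q"])
E
```

```text
5.0833 [0.43487178 0.36093419 0.17843376] [ 3.14132998e+00 -2.27439626e-04 -3.00882327e+00] [6.92570660e-01 3.95828061e-01 8.38502021e-02 1.25887171e+00
 3.43354594e-04 5.59801294e-01]
```

View pics/t1.png

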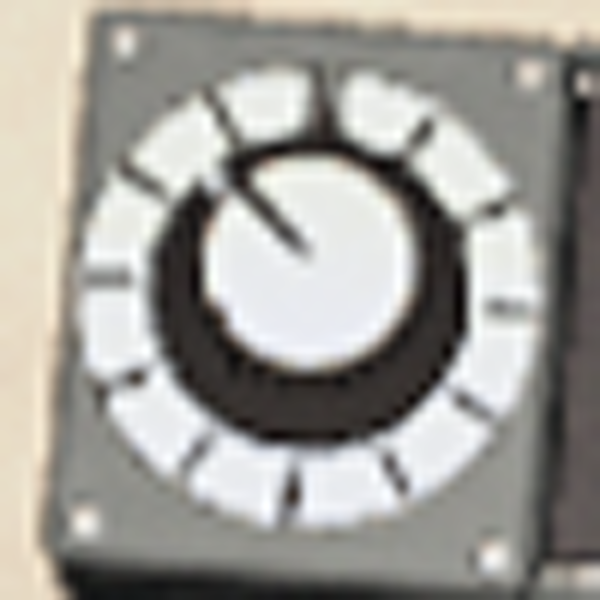

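The crop shows the pointer line running from (305,250) to (225,170) on the knob, with its white outer end near (213,180). That is between 11 and 10 o'clock. I'll fit it numerically.

```bash
cat >> h.py <<'E'
C=np.array([.519,.148]); YAW=-.061
def dialfit(im):
    # rectify metric views by per-pixel rays: knob top plane z=.108, disc plane z=.078 ; polar darkness/brightness profile
    g=cv2.cvtColor(im,cv2.COLOR_BGR2GRAY).astype(np.float32)
    out=[]
    th=np.arange(0.,1.6,.01)
    for z,r0,r1,sgn in((.108,.006,.018,-1),(.078,.025,.029,1)):
        rs=np.linspace(r0,r1,9);T,R=np.meshgrid(th,rs)
        P=np.stack([C[0]+R*np.cos(T+YAW),C[1]+R*np.sin(T+YAW),np.full_like(R,z)],-1)
        uv=px("top",P.reshape(-1,3)).reshape(*R.shape,2).astype(np.float32)
        s=cv2.remap(g,uv[...,0].copy(),uv[...,1].copy(),cv2.INTER_CUBIC).mean(0)*sgn
        w=np.clip(s-np.median(s)-.4*(s.max()-np.median(s)),0,None);k=s.argmax();w[np.abs(th-th[k])>.3]=0
        out+=[th[k],(w*th).sum()/w.sum()]
    return np.round(out,3)
E
python3 - <<'E'
from h import *
for f in("top0","t1full"): print(dialfit(cv2.imread(f"pics/{f}.png")))
k=lambda u,v:((u+.5)/12-.5+297,(v+.5)/12-.5+168)
m=onplane("top",[k(320,95),k(290,500),k(110,277),k(510,308)],.072)[:,:2];print(m.mean(0),np.arctan2(*(m[0]-m[1])[::-1]),np.arctan2(*(m[2]-m[3])[::-1])-np.pi/2)
p=onplane("top",[k(213,180)],.078)[0,:2]-m.mean(0);print(np.arctan2(*p[::-1])+.061,np.linalg.norm(p))
q=onplane("top",[k(305,250),k(227,170)],.108)[:,:2];v=q[1]-q[0];print(np.arctan2(*v[::-1])+.061,q-m.mean(0))
E
```

```text
[0.38  0.375 0.42  0.416]
[0.75  0.747 0.77  0.773]
[0.51976658 0.14806519] -0.05026899996151144 -0.0564753864620815
0.7904795220203118 0.027699208954108594
0.8472207155446818 [[0.00176376 0.0004921 ]
 [0.01648341 0.01523599]]
```

The fits agree with the turn made: 0.42 before and about 0.79 now. I need about 0.25 rad more, so I'll go back and regrip.

jog_arm(twist=[[0, 0, 0], [0, 0, 0], [0, 0, 0], [0, 0, 0], [0, 0, 0], [0, 0, 0], [0, 0, 0], [0, 0, 0]], linear=[[0.4, -1, 0], [0.4, -1, 0], [0.4, -1, 0], [0.4, -1, 0], [0.4, -1, 0], [0.4, -1, 0], [0.4, -1, 0], [0, 0, 0]], grip=[85, 85, 85, 85, 85, 85, 85, 85])

```text
time_s: 5.75
eef_pos: [0.522, 0.1422, 0.1788]
eef_rot: [-3.139, 0.001, -3.022]
ft_force: [0.6, 1.0, 0.2]
finger_gap: 0.994
grip_force: 0.0
```

jog_arm(twist=[[0, 0, 0], [0, 0, 0], [0, 0, 0], [0, 0, 0], [0, 0, 0], [0, 0, 0], [0, 0, 0]], linear=[[0, 0, 0], [0, 0, -0.9], [0, 0, -0.9], [0, 0, -0.9], [0, 0, -0.6], [0, 0, 0], [0, 0, 0]], grip=[85, 85, 85, 85, 85, 85, 85])

```text
time_s: 6.33
eef_pos: [0.519, 0.1486, 0.079]
eef_rot: [-3.141, -0.003, -3.013]
ft_force: [0.4, -0.2, 1.0]
finger_gap: 0.996
grip_force: 0.0
```

jog_arm(twist=[[0, 0, 0], [0, 0, 0], [0, 0, 0], [0, 0, 0], [0, 0, 0], [0, 0, 0], [0, 0, 0], [0, 0, 0]], linear=[[0, 0, 0], [0, 0, 0], [0, 0, 0], [0, 0, 0], [0, 0, 0], [0, 0, 0], [0, 0, 0], [0, 0, 0]], grip=[50, 38, 30, 30, 30, 30, 30, 30])

```text
time_s: 7.0
eef_pos: [0.5213, 0.1483, 0.0816]
eef_rot: [-3.142, 0.003, -3.014]
ft_force: [-0.9, -1.1, 5.1]
finger_gap: 0.451
grip_force: 59.8
```

jog_arm(twist=[[0, 0, 0.4], [0, 0, 0.4], [0, 0, 0.4], [0, 0, 0.4], [0, 0, 0.4], [0, 0, 0.3], [0, 0, 0], [0, 0, 0]], linear=[[0, 0, 0], [0, 0, 0], [0, 0, 0], [0, 0, 0], [0, 0, 0], [0, 0, 0], [0, 0, 0], [0, 0, 0]], grip=[30, 30, 30, 30, 30, 30, 30, 30])

```text
time_s: 7.67
eef_pos: [0.5211, 0.1491, 0.0816]
eef_rot: [3.141, 0.003, -2.773]
ft_force: [-1.1, 2.1, 6.3]
finger_gap: 0.448
grip_force: 59.9
```

Release and look again.

jog_arm(twist=[[0, 0, 0], [0, 0, 0], [0, 0, 0], [0, 0, 0], [0, 0, 0], [0, 0, 0], [0, 0, 0], [0, 0, 0]], linear=[[0, 0, 0], [0, 0, 0], [0, 0, 0], [0, 0, 0], [0, 0, 0.6], [0, 0, 0.9], [0, 0, 0.9], [0, 0, 0.9]], grip=[85, 85, 85, 85, 85, 85, 85, 85])

```text
time_s: 8.33
eef_pos: [0.5199, 0.1481, 0.1795]
eef_rot: [3.142, -0.001, -2.773]
ft_force: [1.2, 0.3, 0.1]
finger_gap: 0.998
grip_force: 0.0
```

jog_arm(twist=[[0, 0, 0], [0, 0, 0], [0, 0, 0], [0, 0, 0], [0, 0, 0], [0, 0, 0], [0, 0, 0], [0, 0, 0]], linear=[[-0.4, 1, 0], [-0.4, 1, 0], [-0.4, 1, 0], [-0.4, 1, 0], [-0.4, 1, 0], [-0.4, 1, 0], [-0.4, 1, 0], [0, 0, 0]], grip=[85, 85, 85, 85, 85, 85, 85, 85])

```text
time_s: 9.0
eef_pos: [0.4341, 0.3633, 0.1786]
eef_rot: [3.139, 0.0, -2.767]
ft_force: [0.8, 0.2, -0.5]
finger_gap: 0.996
grip_force: 0.0
```

```bash
python3 - <<'E'
from h import *
import h
a=snapshot("top");cv2.imwrite("pics/t2full.png",a)
cv2.imwrite("pics/t2.png",cv2.resize(a[168:218,297:347],None,fx=12,fy=12,interpolation=cv2.INTER_CUBIC))
print(dialfit(a)); h.C=np.array([.5198,.148]);print(dialfit(a))
E
```

```text
[0.99  0.983 1.01  1.006]
[1.04  1.037 1.03  1.028]
```

View pics/t2.png

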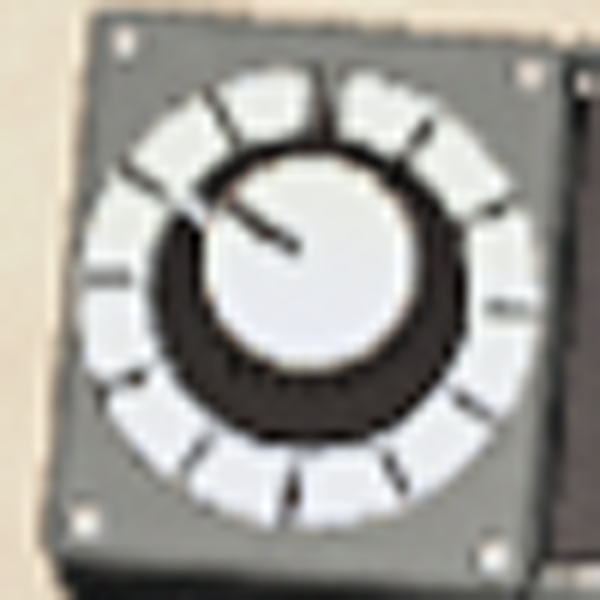

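The white pointer end at (190,205) lies on the extension of the 10 o'clock mark at (125,165)–(170,195), so the dial is at about 1.03. Now I'll regrip and turn right.

jog_arm(twist=[[0, 0, 0], [0, 0, 0], [0, 0, 0], [0, 0, 0], [0, 0, 0], [0, 0, 0], [0, 0, 0], [0, 0, 0]], linear=[[0.4, -1, 0], [0.4, -1, 0], [0.4, -1, 0], [0.4, -1, 0], [0.4, -1, 0], [0.4, -1, 0], [0.4, -1, 0], [0, 0, 0]], grip=[85, 85, 85, 85, 85, 85, 85, 85])

```text
time_s: 9.72
eef_pos: [0.522, 0.1421, 0.1787]
eef_rot: [-3.139, -0.0, -2.781]
ft_force: [0.6, -0.0, 0.1]
finger_gap: 0.995
grip_force: 0.0
```

jog_arm(twist=[[0, 0, 0], [0, 0, 0], [0, 0, 0], [0, 0, 0], [0, 0, 0], [0, 0, 0], [0, 0, 0]], linear=[[0, 0, 0], [0, 0, -0.9], [0, 0, -0.9], [0, 0, -0.9], [0, 0, -0.6], [0, 0, 0], [0, 0, 0]], grip=[85, 85, 85, 85, 85, 85, 85])

```text
time_s: 10.3
eef_pos: [0.519, 0.1485, 0.079]
eef_rot: [3.141, -0.003, -2.772]
ft_force: [0.9, -0.7, 0.1]
finger_gap: 0.995
grip_force: 0.0
```

jog_arm(twist=[[0, 0, 0], [0, 0, 0], [0, 0, 0], [0, 0, 0], [0, 0, 0], [0, 0, 0], [0, 0, 0], [0, 0, 0]], linear=[[0, 0, 0], [0, 0, 0], [0, 0, 0], [0, 0, 0], [0, 0, 0], [0, 0, 0], [0, 0, 0], [0, 0, 0]], grip=[50, 38, 30, 30, 30, 30, 30, 30])

```text
time_s: 10.97
eef_pos: [0.5211, 0.1491, 0.0816]
eef_rot: [3.141, 0.003, -2.773]
ft_force: [-2.3, 0.5, 5.2]
finger_gap: 0.45
grip_force: 59.8
```

```bash
cat > m.py <<'E'
from h import *
M=[]
for i in range(2):
    snapshot("scene");o=readout.get_obs();M.append([*o["moment"],*o["ft_force"][:2],o["eef_rot"][2],o["joint_torque"][5]])
print(o["time_s"]);print(np.round(M,4))
E
python3 m.py
```

```text
11.0667
[[ 0.2643  0.3452 -0.0094 -1.4647  0.1446 -2.7728 -0.0253]
 [ 0.2665  0.3237 -0.0469 -1.9039  1.4245 -2.7728 -0.0253]]
```

jog_arm(twist=[[0, 0, -0.5], [0, 0, -0.5], [0, 0, -0.5], [0, 0, -0.5], [0, 0, -0.5], [0, 0, -0.5], [0, 0, -0.5], [0, 0, -0.5]], linear=[[0, 0, 0], [0, 0, 0], [0, 0, 0], [0, 0, 0], [0, 0, 0], [0, 0, 0], [0, 0, 0], [0, 0, 0]], grip=[30, 30, 30, 30, 30, 30, 30, 30])

```text
time_s: 11.73
eef_pos: [0.5213, 0.1477, 0.0816]
eef_rot: [-3.141, 0.003, 3.088]
ft_force: [-0.2, -3.9, 6.8]
finger_gap: 0.448
grip_force: 59.9
```

```bash
python3 m.py
```

```text
11.8333
[[-0.4683  0.2099 -0.0085 -0.7021 -3.4446  3.0862  0.1485]
 [-0.4294  0.1968  0.0067 -1.2672 -2.6288  3.0895  0.1797]]
```

jog_arm(twist=[[0, 0, -0.5], [0, 0, -0.5], [0, 0, -0.5], [0, 0, -0.5], [0, 0, -0.5], [0, 0, -0.5], [0, 0, -0.5], [0, 0, 0]], linear=[[0, 0, 0], [0, 0, 0], [0, 0, 0], [0, 0, 0], [0, 0, 0], [0, 0, 0], [0, 0, 0], [0, 0, 0]], grip=[30, 30, 30, 30, 30, 30, 30, 30])

```text
time_s: 12.5
eef_pos: [0.521, 0.1466, 0.0816]
eef_rot: [-3.14, 0.004, 2.722]
ft_force: [-2.3, -4.8, 6.6]
finger_gap: 0.447
grip_force: 60.0
```

```bash
python3 m.py
```

```text
12.6
[[-1.0561  0.3283 -0.0237 -1.5262 -5.9438  2.723   0.0533]
 [-1.036   0.323  -0.0309 -2.6159 -5.8326  2.7232 -0.0157]]
```

jog_arm(twist=[[0, 0, -0.1], [0, 0, -0.1], [0, 0, -0.1], [0, 0, -0.1], [0, 0, 0]], linear=[[0, 0, 0], [0, 0, 0], [0, 0, 0], [0, 0, 0], [0, 0, 0]], grip=[30, 30, 30, 30, 30])

```text
time_s: 13.02
eef_pos: [0.521, 0.1464, 0.0816]
eef_rot: [-3.14, 0.004, 2.681]
ft_force: [-1.6, -5.7, 7.7]
finger_gap: 0.449
grip_force: 60.0
```

```bash
python3 m.py
```

```text
13.1167
[[-1.1412e+00  3.6740e-01 -5.9000e-03 -9.7010e-01 -5.8757e+00  2.6813e+00
  -1.7600e-02]
 [-1.0898e+00  3.6620e-01  1.5000e-03 -1.3402e+00 -5.0220e+00  2.6813e+00
  -2.8100e-02]]
```

jog_arm(twist=[[0, 0, -0.1], [0, 0, -0.1], [0, 0, -0.1], [0, 0, -0.1], [0, 0, 0]], linear=[[0, 0, 0], [0, 0, 0], [0, 0, 0], [0, 0, 0], [0, 0, 0]], grip=[30, 30, 30, 30, 30])

```text
time_s: 13.53
eef_pos: [0.5209, 0.1463, 0.0816]
eef_rot: [-3.14, 0.004, 2.639]
ft_force: [-2.1, -6.4, 7.1]
finger_gap: 0.448
grip_force: 60.1
```

```bash
python3 m.py
```

```text
13.6333
[[-1.2105  0.4294 -0.0474 -1.2029 -5.8356  2.6393 -0.0166]
 [-1.1883  0.3806 -0.0662 -1.8685 -6.8019  2.6393 -0.027 ]]
```

```bash
cat > m.py <<'E'
from h import *
M=[]
for i in range(6):
    snapshot("scene");o=readout.get_obs();M.append([*o["moment"],*o["ft_force"][:2],o["eef_rot"][2],o["joint_torque"][5]])
M=np.array(M);print(o["time_s"],M.mean(0).round(4),"sd mz",M[:,2].std().round(3))
E
python3 m.py
```

```text
13.9333 [-1.1854  0.3778 -0.0418 -1.5655 -5.933   2.6393 -0.029 ] sd mz 0.027
```

jog_arm(twist=[[0, 0, -0.1], [0, 0, -0.1], [0, 0, -0.1], [0, 0, -0.1], [0, 0, 0]], linear=[[0, 0, 0], [0, 0, 0], [0, 0, 0], [0, 0, 0], [0, 0, 0]], grip=[30, 30, 30, 30, 30])

```text
time_s: 14.35
eef_pos: [0.5208, 0.1462, 0.0816]
eef_rot: [-3.139, 0.004, 2.597]
ft_force: [-1.5, -6.3, 7.9]
finger_gap: 0.448
grip_force: 60.1
```

```bash
python3 m.py
```

```text
14.65 [-1.2353  0.4182 -0.0162 -1.7265 -6.221   2.5974 -0.0257] sd mz 0.027
```

jog_arm(twist=[[0, 0, -0.1], [0, 0, -0.1], [0, 0, -0.1], [0, 0, -0.1], [0, 0, 0]], linear=[[0, 0, 0], [0, 0, 0], [0, 0, 0], [0, 0, 0], [0, 0, 0]], grip=[30, 30, 30, 30, 30])

```text
time_s: 15.07
eef_pos: [0.5207, 0.1461, 0.0815]
eef_rot: [-3.139, 0.004, 2.555]
ft_force: [-2.1, -6.8, 7.6]
finger_gap: 0.446
grip_force: 60.1
```

```bash
python3 m.py
```

```text
15.3667 [-1.3083  0.4723 -0.0246 -2.3181 -6.7741  2.5554 -0.0247] sd mz 0.032
```

jog_arm(twist=[[0, 0, -0.1], [0, 0, -0.1], [0, 0, -0.1], [0, 0, -0.1], [0, 0, 0]], linear=[[0, 0, 0], [0, 0, 0], [0, 0, 0], [0, 0, 0], [0, 0, 0]], grip=[30, 30, 30, 30, 30])

```text
time_s: 15.78
eef_pos: [0.5207, 0.146, 0.0816]
eef_rot: [-3.139, 0.004, 2.513]
ft_force: [-1.7, -7.3, 7.4]
finger_gap: 0.454
grip_force: 60.1
```

```bash
python3 m.py
```

```text
16.0833 [-1.3758  0.5149 -0.0283 -2.0321 -6.6608  2.5134 -0.0238] sd mz 0.024
```

jog_arm(twist=[[0, 0, -0.1], [0, 0, -0.1], [0, 0, -0.1], [0, 0, -0.1], [0, 0, 0]], linear=[[0, 0, 0], [0, 0, 0], [0, 0, 0], [0, 0, 0], [0, 0, 0]], grip=[30, 30, 30, 30, 30])

```text
time_s: 16.5
eef_pos: [0.5206, 0.1459, 0.0815]
eef_rot: [-3.139, 0.004, 2.471]
ft_force: [-2.4, -7.4, 8.6]
finger_gap: 0.451
grip_force: 60.2
```

```bash
python3 m.py
```

```text
16.8 [-1.4151  0.5107 -0.0422 -2.5499 -6.769   2.4715 -0.023 ] sd mz 0.029
```

jog_arm(twist=[[0, 0, -0.1], [0, 0, -0.1], [0, 0, -0.1], [0, 0, -0.1], [0, 0, 0]], linear=[[0, 0, 0], [0, 0, 0], [0, 0, 0], [0, 0, 0], [0, 0, 0]], grip=[30, 30, 30, 30, 30])

```text
time_s: 17.22
eef_pos: [0.5205, 0.1457, 0.0815]
eef_rot: [-3.139, 0.004, 2.429]
ft_force: [-3.3, -7.6, 8.6]
finger_gap: 0.448
grip_force: 60.2
```

```bash
python3 m.py
```

```text
17.5167 [-1.475   0.577  -0.0111 -2.6101 -7.6388  2.4296 -0.0222] sd mz 0.025
```

jog_arm(twist=[[0, 0, -0.1], [0, 0, -0.1], [0, 0, -0.1], [0, 0, -0.1], [0, 0, 0]], linear=[[0, 0, 0], [0, 0, 0], [0, 0, 0], [0, 0, 0], [0, 0, 0]], grip=[30, 30, 30, 30, 30])

```text
time_s: 17.93
eef_pos: [0.5204, 0.1457, 0.0816]
eef_rot: [-3.139, 0.004, 2.387]
ft_force: [-2.2, -7.9, 8.1]
finger_gap: 0.45
grip_force: 60.2
```

```bash
python3 m.py
```

```text
18.2333 [-1.5229e+00  6.4370e-01 -5.7000e-03 -3.4124e+00 -7.4406e+00  2.3877e+00
 -2.1500e-02] sd mz 0.028
```

jog_arm(twist=[[0, 0, -0.1], [0, 0, -0.1], [0, 0, -0.1], [0, 0, 0]], linear=[[0, 0, 0], [0, 0, 0], [0, 0, 0], [0, 0, 0]], grip=[30, 30, 30, 30])

```text
time_s: 18.57
eef_pos: [0.5204, 0.1456, 0.0816]
eef_rot: [-3.139, 0.004, 2.356]
ft_force: [-3.5, -8.2, 9.7]
finger_gap: 0.446
grip_force: 60.2
```

```bash
python3 m.py
```

```text
18.8667 [-1.568   0.6683 -0.0235 -3.0011 -7.6493  2.3562 -0.0209] sd mz 0.036
```

jog_arm(twist=[[0, 0, -0.1], [0, 0, -0.1], [0, 0, -0.1], [0, 0, -0.1], [0, 0, 0]], linear=[[0, 0, 0], [0, 0, 0], [0, 0, 0], [0, 0, 0], [0, 0, 0]], grip=[30, 30, 30, 30, 30])

```text
time_s: 19.28
eef_pos: [0.5202, 0.1455, 0.0815]
eef_rot: [-3.139, 0.005, 2.314]
ft_force: [-3.7, -8.9, 9.4]
finger_gap: 0.448
grip_force: 60.3
```

```bash
python3 m.py
```

```text
19.5833 [-1.6298  0.7091 -0.0369 -3.4614 -8.232   2.3142 -0.0203] sd mz 0.019
```

jog_arm(twist=[[0, 0, -0.1], [0, 0, -0.1], [0, 0, -0.1], [0, 0, -0.1], [0, 0, 0]], linear=[[0, 0, 0], [0, 0, 0], [0, 0, 0], [0, 0, 0], [0, 0, 0]], grip=[30, 30, 30, 30, 30])

```text
time_s: 20.0
eef_pos: [0.5201, 0.1454, 0.0815]
eef_rot: [-3.139, 0.005, 2.272]
ft_force: [-3.3, -8.4, 10.5]
finger_gap: 0.446
grip_force: 60.3
```

```bash
python3 m.py
```

```text
20.3 [-1.6667  0.7432 -0.0465 -3.8408 -8.0128  2.2723 -0.0197] sd mz 0.027
```

jog_arm(twist=[[0, 0, -0.1], [0, 0, -0.1], [0, 0, -0.1], [0, 0, 0]], linear=[[0, 0, 0], [0, 0, 0], [0, 0, 0], [0, 0, 0]], grip=[30, 30, 30, 30])

```text
time_s: 20.63
eef_pos: [0.5201, 0.1453, 0.0815]
eef_rot: [-3.139, 0.005, 2.241]
ft_force: [-2.9, -8.4, 9.4]
finger_gap: 0.45
grip_force: 60.3
```

```bash
python3 m.py
```

```text
20.9333 [-1.6938  0.7897 -0.0226 -3.5662 -8.2425  2.2409 -0.0193] sd mz 0.015
```

jog_arm(twist=[[0, 0, -0.1], [0, 0, -0.1], [0, 0, -0.1], [0, 0, 0]], linear=[[0, 0, 0], [0, 0, 0], [0, 0, 0], [0, 0, 0]], grip=[30, 30, 30, 30])

```text
time_s: 21.27
eef_pos: [0.52, 0.1453, 0.0815]
eef_rot: [-3.139, 0.005, 2.209]
ft_force: [-3.2, -8.8, 9.9]
finger_gap: 0.45
grip_force: 60.3
```

```bash
python3 m.py
```

```text
21.5667 [-1.7485  0.85   -0.0293 -3.7583 -8.5418  2.2094 -0.0189] sd mz 0.031
```

No step in torque yet at about -0.27. I'll let go and check where the dial really stands.

jog_arm(twist=[[0, 0, 0], [0, 0, 0], [0, 0, 0], [0, 0, 0], [0, 0, 0], [0, 0, 0], [0, 0, 0], [0, 0, 0]], linear=[[0, 0, 0], [0, 0, 0], [0, 0, 0], [0, 0, 0], [0, 0, 0.6], [0, 0, 0.9], [0, 0, 0.9], [0, 0, 0.9]], grip=[85, 85, 85, 85, 85, 85, 85, 85])

```text
time_s: 22.23
eef_pos: [0.52, 0.1486, 0.1795]
eef_rot: [-3.141, -0.001, 2.212]
ft_force: [0.4, 0.3, 0.0]
finger_gap: 0.994
grip_force: 0.0
```

jog_arm(twist=[[0, 0, 0], [0, 0, 0], [0, 0, 0], [0, 0, 0], [0, 0, 0], [0, 0, 0], [0, 0, 0], [0, 0, 0]], linear=[[-0.4, 1, 0], [-0.4, 1, 0], [-0.4, 1, 0], [-0.4, 1, 0], [-0.4, 1, 0], [-0.4, 1, 0], [-0.4, 1, 0], [0, 0, 0]], grip=[85, 85, 85, 85, 85, 85, 85, 85])

```text
time_s: 22.9
eef_pos: [0.4339, 0.3637, 0.1786]
eef_rot: [3.14, -0.003, 2.219]
ft_force: [0.7, -0.4, -0.4]
finger_gap: 0.995
grip_force: 0.0
```

```bash
python3 - <<'E'
from h import *
a=snapshot("top");cv2.imwrite("pics/t3full.png",a)
cv2.imwrite("pics/t3.png",cv2.resize(a[168:218,297:347],None,fx=12,fy=12,interpolation=cv2.INTER_CUBIC))
o=readout.get_obs();print(o["time_s"],o["moment"],o["eef_rot"])
E
```

```text
22.95 [-0.03187714  0.00789076 -0.00065735] [ 3.14129350e+00 -5.53697423e-04  2.21708259e+00]
```

View pics/t3.png

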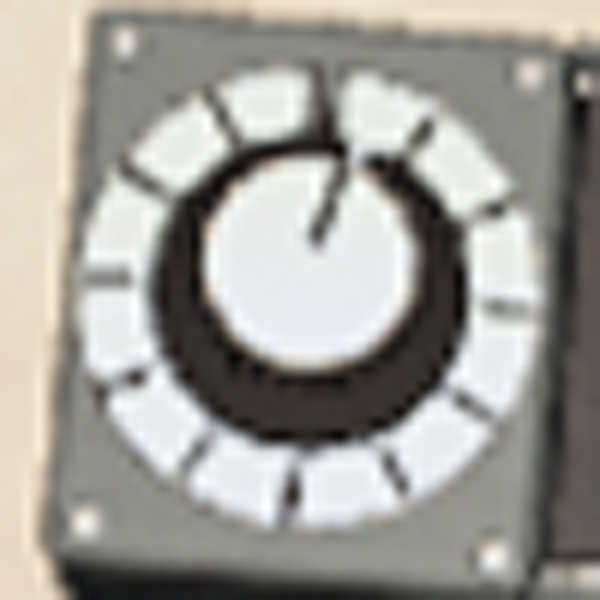

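The pointer end is now at (353,150), a bit right of the double mark at (320,100), so the dial did follow the gripper. I'll quantify that while returning for a regrip.

```bash
sed -i 's/np.arange(0.,1.6,.01)/np.arange(-.6,1.6,.01)/' h.py; python3 - <<'E'
from h import *
import h
for f in ("t1full","t2full","t3full"):
    for c in((.519,.148),(.5198,.148)): h.C=np.array(c);print(f,c,dialfit(cv2.imread(f"pics/{f}.png")))
E
```

```text
t1full (0.519, 0.148) [0.75  0.747 0.77  0.773]
t1full (0.5198, 0.148) [0.79  0.792 0.79  0.791]
t2full (0.519, 0.148) [0.99  0.983 1.01  1.007]
t2full (0.5198, 0.148) [1.04  1.037 1.03  1.028]
t3full (0.519, 0.148) [-0.26  -0.257 -0.26  -0.266]
t3full (0.5198, 0.148) [-0.27  -0.278 -0.26  -0.269]
```

jog_arm(twist=[[0, 0, 0], [0, 0, 0], [0, 0, 0], [0, 0, 0], [0, 0, 0], [0, 0, 0], [0, 0, 0], [0, 0, 0]], linear=[[0.4, -1, 0], [0.4, -1, 0], [0.4, -1, 0], [0.4, -1, 0], [0.4, -1, 0], [0.4, -1, 0], [0.4, -1, 0], [0, 0, 0]], grip=[85, 85, 85, 85, 85, 85, 85, 85])

```text
time_s: 23.62
eef_pos: [0.5221, 0.1425, 0.1788]
eef_rot: [-3.141, 0.003, 2.204]
ft_force: [0.2, 0.3, 0.3]
finger_gap: 0.994
grip_force: 0.0
```

jog_arm(twist=[[0, 0, 0], [0, 0, 0], [0, 0, 0], [0, 0, 0], [0, 0, 0], [0, 0, 0], [0, 0, 0]], linear=[[0, 0, 0], [0, 0, -0.9], [0, 0, -0.9], [0, 0, -0.9], [0, 0, -0.6], [0, 0, 0], [0, 0, 0]], grip=[85, 85, 85, 85, 85, 85, 85])

```text
time_s: 24.2
eef_pos: [0.5191, 0.1487, 0.0791]
eef_rot: [-3.139, -0.001, 2.213]
ft_force: [-0.4, 0.5, 1.0]
finger_gap: 0.999
grip_force: 0.0
```

The dial is at -0.27 and tracks the gripper exactly. The stop must be just ahead.

jog_arm(twist=[[0, 0, 0], [0, 0, 0], [0, 0, 0], [0, 0, 0], [0, 0, 0], [0, 0, 0], [0, 0, 0], [0, 0, 0]], linear=[[0, 0, 0], [0, 0, 0], [0, 0, 0], [0, 0, 0], [0, 0, 0], [0, 0, 0], [0, 0, 0], [0, 0, 0]], grip=[50, 38, 30, 30, 30, 30, 30, 30])

```text
time_s: 24.87
eef_pos: [0.5188, 0.1468, 0.0814]
eef_rot: [-3.139, 0.001, 2.211]
ft_force: [-6.6, -5.1, 9.0]
finger_gap: 0.449
grip_force: 59.8
```

```bash
python3 m.py
```

```text
25.1667 [-0.9336  1.283   0.076  -6.5279 -4.9575  2.211   0.0607] sd mz 0.038
```

jog_arm(twist=[[0, 0, -0.1], [0, 0, -0.1], [0, 0, -0.1], [0, 0, 0]], linear=[[0, 0, 0], [0, 0, 0], [0, 0, 0], [0, 0, 0]], grip=[30, 30, 30, 30])

```text
time_s: 25.5
eef_pos: [0.5188, 0.1468, 0.0814]
eef_rot: [-3.139, 0.001, 2.179]
ft_force: [-5.1, -4.8, 9.0]
finger_gap: 0.447
grip_force: 59.9
```

```bash
python3 m.py
```

```text
25.8 [-0.9121  1.2712 -0.0523 -6.8166 -4.483   2.1793 -0.0364] sd mz 0.018
```

jog_arm(twist=[[0, 0, -0.1], [0, 0, -0.1], [0, 0, -0.1], [0, 0, 0]], linear=[[0, 0, 0], [0, 0, 0], [0, 0, 0], [0, 0, 0]], grip=[30, 30, 30, 30])

```text
time_s: 26.13
eef_pos: [0.5188, 0.1468, 0.0814]
eef_rot: [-3.139, 0.001, 2.148]
ft_force: [-6.6, -4.7, 8.7]
finger_gap: 0.453
grip_force: 60.0
```

```bash
python3 m.py
```

```text
26.4333 [-0.9573  1.3157  0.0683 -6.2748 -4.7733  2.1482  0.0789] sd mz 0.027
```

Torque jumped by about +0.12 N·m on both signals, so the stop has been met. A little further.

jog_arm(twist=[[0, 0, -0.1], [0, 0, -0.1], [0, 0, 0], [0, 0, 0]], linear=[[0, 0, 0], [0, 0, 0], [0, 0, 0], [0, 0, 0]], grip=[30, 30, 30, 30])

```text
time_s: 26.77
eef_pos: [0.5187, 0.1468, 0.0814]
eef_rot: [-3.139, 0.001, 2.127]
ft_force: [-7.0, -4.4, 9.1]
finger_gap: 0.45
grip_force: 60.0
```

```bash
python3 m.py
```

```text
27.0667 [-0.9955  1.3114  0.123  -6.3397 -4.6759  2.1273  0.106 ] sd mz 0.013
```

The torque keeps rising at about 1.3–1.6 N·m/rad, so the stop has given about 0.02–0.03 rad. Now I'll let go and move over the rib, squared to the case.

jog_arm(twist=[[0, 0, 0], [0, 0, 0], [0, 0, 0], [0, 0, 0], [0, 0, 0], [0, 0, 0], [0, 0, 0], [0, 0, 0]], linear=[[0, 0, 0], [0, 0, 0], [0, 0, 0], [0, 0, 0], [0, 0, 0.6], [0, 0, 0.9], [0, 0, 0.9], [0, 0, 0]], grip=[85, 85, 85, 85, 85, 85, 85, 85])

```text
time_s: 27.73
eef_pos: [0.5239, 0.1495, 0.1574]
eef_rot: [3.132, 0.003, 2.128]
ft_force: [1.4, 0.1, -0.3]
finger_gap: 0.995
grip_force: 0.0
```

jog_arm(twist=[[0, 0, 1], [0, 0, 1], [0, 0, 1], [0, 0, 1], [0, 0, 1], [0, 0, 1], [0, 0, 1], [0, 0, 1]], linear=[[-0.03, -0.5, 0], [-0.03, -0.5, 0], [-0.03, -0.5, 0], [-0.03, -0.5, 0], [-0.03, -0.5, 0], [-0.03, -0.5, 0], [-0.03, -0.5, 0], [-0.03, -0.5, 0]], grip=[50, 50, 50, 50, 50, 50, 50, 50])

```text
time_s: 28.4
eef_pos: [0.5131, 0.0277, 0.1515]
eef_rot: [3.141, 0.0, 2.971]
ft_force: [0.0, 0.3, 0.5]
finger_gap: 0.584
grip_force: 0.0
```

jog_arm(twist=[[0, 0, 0.6], [0, 0, 0.5], [0, 0, 0], [0, 0, 0], [0, 0, 0]], linear=[[0, 0, 0], [0, 0, 0], [0, 0, 0], [0, 0, 0], [0, 0, 0]], grip=[50, 50, 50, 50, 50])

```text
time_s: 28.82
eef_pos: [0.5131, 0.0285, 0.1516]
eef_rot: [3.142, -0.0, 3.08]
ft_force: [0.5, 0.3, -0.1]
finger_gap: 0.59
grip_force: 0.0
```

jog_arm(twist=[[0, 0, 0], [0, 0, 0], [0, 0, 0], [0, 0, 0], [0, 0, 0], [0, 0, 0]], linear=[[0, 0, -0.7], [0, 0, -0.7], [0, 0, -0.7], [0, 0, -0.45], [0, 0, 0], [0, 0, 0]], grip=[50, 50, 50, 50, 50, 50])

```text
time_s: 29.32
eef_pos: [0.5124, 0.0285, 0.0747]
eef_rot: [-3.141, -0.002, 3.081]
ft_force: [-0.5, -0.5, 0.3]
finger_gap: 0.588
grip_force: 0.0
```

jog_arm(twist=[[0, 0, 0], [0, 0, 0], [0, 0, 0], [0, 0, 0], [0, 0, 0], [0, 0, 0], [0, 0, 0], [0, 0, 0]], linear=[[0, 0, 0], [0, 0, 0], [0, 0, 0], [0, 0, 0], [0, 0, 0], [0, 0, 0], [0, 0, 0], [0, 0, 0]], grip=[25, 14, 6, 6, 6, 6, 6, 6])

```text
time_s: 29.98
eef_pos: [0.5141, 0.0279, 0.0767]
eef_rot: [-3.141, 0.003, 3.08]
ft_force: [-1.1, -1.6, 6.0]
finger_gap: 0.121
grip_force: 61.1
```

jog_arm(twist=[[0, 0, 0], [0, 0, 0], [0, 0, 0]], linear=[[-0.012, -0.2, 0], [-0.012, -0.2, 0], [0, 0, 0]], grip=[6, 6, 6])

```text
time_s: 30.23
eef_pos: [0.5134, 0.0164, 0.0768]
eef_rot: [3.14, 0.003, 3.08]
ft_force: [-0.9, 0.8, 5.4]
finger_gap: 0.119
grip_force: 61.1
```

It slides with hardly any force, so the lock is open. Continuing to the end.

jog_arm(twist=[[0, 0, 0], [0, 0, 0], [0, 0, 0], [0, 0, 0], [0, 0, 0], [0, 0, 0], [0, 0, 0], [0, 0, 0]], linear=[[-0.012, -0.2, 0], [-0.012, -0.2, 0], [-0.012, -0.2, 0], [-0.012, -0.2, 0], [-0.012, -0.2, 0], [-0.012, -0.2, 0], [-0.012, -0.2, 0], [0, 0, 0]], grip=[6, 6, 6, 6, 6, 6, 6, 6])

```text
time_s: 30.9
eef_pos: [0.5109, -0.0258, 0.0767]
eef_rot: [3.14, 0.003, 3.08]
ft_force: [-1.4, 0.5, 6.2]
finger_gap: 0.122
grip_force: 61.1
```

jog_arm(twist=[[0, 0, 0], [0, 0, 0], [0, 0, 0]], linear=[[-0.006, -0.1, 0], [-0.006, -0.1, 0], [0, 0, 0]], grip=[6, 6, 6])

```text
time_s: 31.15
eef_pos: [0.5105, -0.0313, 0.0767]
eef_rot: [3.14, 0.003, 3.081]
ft_force: [-0.5, 0.8, 5.8]
finger_gap: 0.122
grip_force: 61.1
```

jog_arm(twist=[[0, 0, 0], [0, 0, 0], [0, 0, 0], [0, 0, 0], [0, 0, 0], [0, 0, 0], [0, 0, 0], [0, 0, 0]], linear=[[0, 0, 0], [0, 0, 0], [0, 0, 0], [0, 0, 0], [0, 0, 0.5], [0, 0, 0.9], [0, 0, 0.9], [0, 0, 0.9]], grip=[30, 40, 40, 40, 40, 40, 40, 40])

```text
time_s: 31.82
eef_pos: [0.5089, -0.0316, 0.1718]
eef_rot: [3.142, -0.002, 3.081]
ft_force: [1.7, 0.7, 0.7]
finger_gap: 0.468
grip_force: 0.0
```

jog_arm(twist=[[0, 0, 0], [0, 0, 0], [0, 0, 0], [0, 0, 0], [0, 0, 0], [0, 0, 0], [0, 0, 0], [0, 0, 0]], linear=[[-0.7, -0.8, 0.1], [-0.7, -0.8, 0.1], [-0.7, -0.8, 0.1], [-0.7, -0.8, 0.1], [-0.7, -0.8, 0.1], [-0.7, -0.8, 0.1], [0, 0, 0], [0, 0, 0]], grip=[40, 40, 40, 40, 40, 40, 40, 40])

```text
time_s: 32.48
eef_pos: [0.3827, -0.1766, 0.1895]
eef_rot: [3.141, 0.001, 3.077]
ft_force: [0.5, -0.6, 0.6]
finger_gap: 0.472
grip_force: 0.0
```

```bash
python3 - <<'E'
from h import *
a=snapshot("top");cv2.imwrite("pics/end.png",cv2.resize(a[150:300,240:490],None,fx=3,fy=3));print(readout.get_obs()["time_s"])
m=(a.max(2)[183:212,385:412]<35).astype(np.uint8)
n,l,s,c=cv2.connectedComponentsWithStats(m);i=1+s[1:,4].argmax()
r=onplane("top",[c[i]+[385,183]],.08)[0];print(s[i],r,np.linalg.norm(r[:2]-[.51195,.0284]))
E
```

```text
32.5333
[13  3  6 26 70] [ 0.50278427 -0.02773775  0.08      ] 0.056881078602334316
```

View pics/end.png

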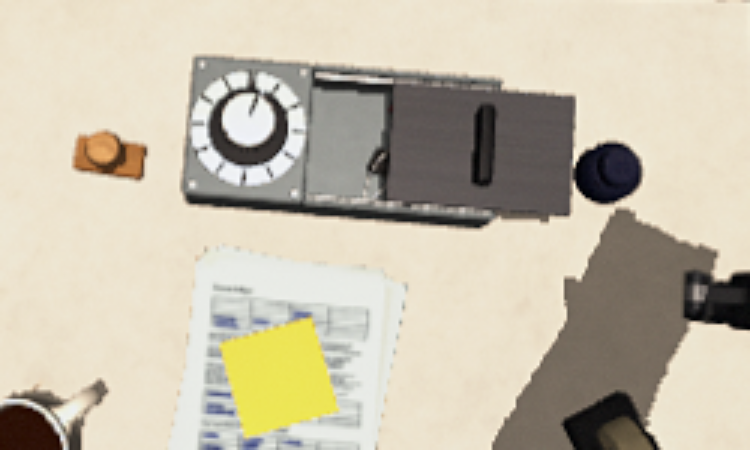

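The picture shows the cover open with the rib at crop (484,145), about 57–59 mm along. The ink bottle and stamp are in place, and the robot is clear.

```bash
python3 -c "
from cell import ctrl
print(ctrl.job_done())"
```

```text
the job is handed in; nothing more can be done
None
```

I handed the job in at about 32.5 s with no verdict returned: dial set left to about 1.03 rad, then right until the stop gave about 0.02–0.03 rad, cover slid about 57–59 mm open, ink and stamp unmoved in the last picture (marker out of frame), robot clear.

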